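Sort soil sample containers into their trays

TASK

Sort the four pink-capped sample containers standing loose on the bench: put each one, upright, into the white tray that already holds a container of the same shape (wide jar, slim vial or square bottle; two of the four are slim vials). Set them down rather than dropping them, and do not shift or upset the three containers that are already in the trays.

Things in the scene. Friction and masses are not known exactly. Their poses are not given: they have to be found in the camera images.
- jar: Wide squat round jar, 50 mm across and 46 mm tall (pink screw cap 50 mm across from 30 mm up to the top; body below it 46 mm across), about 70 g. Origin at the centre of its underside, z up. Loose, upright on the bench, in any of four places in the row nearest the robot. Low clutter (up to 11 mm tall) lies 20 mm or more away.
- vial_a: Slim tall round vial, 28 mm across and 74 mm tall (pink screw cap 28 mm across from 50 mm up to the top; body below it 26 mm across), about 40 g. Origin at the centre of its underside, z up. Loose, upright on the bench, in any of four places in the row nearest the robot. Low clutter (up to 11 mm tall) lies 20 mm or more away.
- vial_b: Slim tall round vial, 28 mm across and 74 mm tall (pink screw cap 28 mm across from 50 mm up to the top; body below it 26 mm across), about 40 g, the same as vial_a. Origin at the centre of its underside, z up. Loose, upright on the bench, in any of four places in the row nearest the robot. Low clutter (up to 11 mm tall) lies 20 mm or more away.
- square: Square bottle: body 38 x 38 mm and 44 mm tall, sides along its x and y axes, with a narrower round pink cap 30 mm across on top, 60 mm tall in all, about 70 g. Origin at the centre of its underside, z up. Loose, upright on the bench, in any of four places in the row nearest the robot. Low clutter (up to 11 mm tall) lies 20 mm or more away.
- tray_jar: White open tray, the one that already holds a wide jar; the three trays are alike and change places. Outside 88 (x) x 148 (y) x 15 mm high, walls 4, floor 3 mm thick, fixed to the bench. Origin at the centre of its underside, y along the long side. Its jar stands near the +y end; the other end is free for one more jar.
- tray_vial: White open tray, the one that already holds a slim vial; the three trays are alike and change places. Outside 88 (x) x 148 (y) x 15 mm high, walls 4, floor 3 mm thick, fixed to the bench. Origin at the centre of its underside, y along the long side. Its vial stands near the -y end; the rest of the tray is free for two more vials, in one row.
- tray_square: White open tray, the one that already holds a square bottle; the three trays are alike and change places. Outside 88 (x) x 148 (y) x 15 mm high, walls 4, floor 3 mm thick, fixed to the bench. Origin at the centre of its underside, y along the long side. Its bottle stands near the +y end; the other end is free for one more bottle.
- jar_ref: Wide squat round jar, 50 mm across and 46 mm tall (pink screw cap 50 mm across from 30 mm up to the top; body below it 46 mm across), about 70 g, already in its tray at the start, loose, upright, its centre 36 to 49 mm from the tray's centre along the tray's y. Origin at the centre of its underside, z up. Leave it where it is (to 15 mm).
- vial_ref: Slim tall round vial, 28 mm across and 74 mm tall (pink screw cap 28 mm across from 50 mm up to the top; body below it 26 mm across), about 40 g, already in its tray at the start, loose, upright, its centre 36 to 49 mm from the tray's centre along the tray's y. Origin at the centre of its underside, z up. Leave it where it is (to 15 mm).
- square_ref: Square bottle: body 38 x 38 mm and 44 mm tall, sides along its x and y axes, with a narrower round pink cap 30 mm across on top, 60 mm tall in all, about 70 g, already in its tray at the start, loose, upright, its centre 36 to 49 mm from the tray's centre along the tray's y. Origin at the centre of its underside, z up. Leave it where it is (to 15 mm).
Things that resemble listed ones, but are neither listed nor needed, are in the scene too. Leave any turquoise or yellow look-alike of the jar_ref alone.

How it is judged:
By the outcome, as a careful person would: the job done as asked, in the order asked, and still so for the second after the job is handed in, with the robot touching nothing.
It also fails if it takes over 99 s, if anything falls off the work surface, if the arm or the gripper's body presses on something with over 40 N, if the wrist force passes 120 N, or if a joint passes its speed limit or range.

ROBOT

A 7-joint arm with a two-finger parallel gripper is mounted at the origin on the work surface. World frame = base frame: x ahead of the robot, y to its left, z up, the work surface at z = 0. Lengths are in m, angles in rad, forces in N, time in s.
With the tool pointing down it reaches from about 0.425 to 0.975 m from the base axis. Payload 16.7 kg.
Tool frame: the origin (TCP) lies at the very end of the fingers, on their centre line; the grasp point (between the pads) lies 19 mm behind it; z points along the fingers, x is the direction in which the jaws open and shut, and the axes are right-handed (so a half turn about z gives the same grasp; the last joint's range is limited). The gripper opens to 85 mm and grips with 20 to 120 N. Pads are 22 mm wide; open, the fingers measure 114 mm over their backs; the gripper's body (76 mm by 85 mm) begins 54 mm behind the grasp point. The pads swing forward as they close: fully open they stand 13 mm farther back than shut.
Start: joints at [-1.448, 0.426, 0.074, 1.606, -0.034, 1.111, -0.067], TCP at [0.182, 0.65, 0.231] pointing down, gripper open.
Joint ranges: [-2.85, 2.85], [-0.5, 2.14], [-1.23, 1.37], [0.21, 2.46], [-1.02, 4.16], [0.16, 2.05], [-2.73, 2.73]. Speed limits (rad/s): [1.89, 1.89, 2.39, 2.39, 3.01, 3.01, 3.01].

INTERFACE

Orientations are given as a 3x3 rotation matrix whose columns are the frame's x, y, z axes.
In Python, from station import r, eyes, job_done gives the robot as it stands.
- The arm moves only by the shell command python3 -m pendant 'ROWS'. ROWS is JSON, one flat list of numbers, 7 for each row, row after row: the shift along the tool's x, y, z in cm, then the turn, a rotation vector about the tool's x, y, z in degrees, then the closure, from 0 (fully open) to 1 (shut). A call has 1 to 20 rows; each row is the pose to reach, as a shift and turn from the pose measured when the call began, along the tool's axes at that moment; what a row does not reach only later rows make up. A row lasts 1/8 s, in which the tool goes at most 62.5 mm and 10.7 degrees, less where a joint would pass 70% of its speed; a pose out of reach is approached as far as the arm can. A call with a gripper value outside its range is refused whole. The fingers move at their own pace and stop on an object; the grip force is fixed at half the most. Time passes only in rows, so rows that repeat a pose let the fingers close. It gives the time, the measured TCP pose, the force and the opening at its end, in the units of the state.
- r.get_obs(): the state, without advancing time (a new reading comes with each control period).
- eyes.capture(name): name is "scene" or "top"; returns (picture, depth): 480x640x3 uint8, blue, green, red; 480x640 float32, m along the optical axis (not along the pixel's ray), 0 where there is no reading.
- eyes.calibration(name): a dict with "mtx" (3x3 intrinsics, pixels), "k1" (the pictures are not rectified: a ray, as slopes to the right and down, at radius r is drawn at 1 + k1 r^2 times it, then the intrinsics apply), "R" (3x3) and "t" (3): a world point X has camera coordinates R X + t. Camera axes: x right, y down, z forward; pixel columns grow to the right and rows downward; lengths in m; the calibration is good to about 2 mm. A picture is of the moment at which its call begins. calibration takes no time and is no camera call.
- job_done(): hands the job in, once; it reports no verdict.
The state is a dict: "t": time; "q": joint angles; "joint_velocities": joint speeds; "tau": joint torques, N m; "tool_pos": TCP position; "orientation": TCP orientation; "wrist_force": force on the tool from outside, world axes, zero at the start; "moment": the same for the moment, N m; "gripper_width": opening from 0.0 (shut) to 1.0 (fully open).
Only numpy, scipy, OpenCV 4.12 (cv2) and the standard library are available. Lean on these libraries where they do the work, as an engineer would, in place of code of your own. Each camera call takes 0.05 s, during which the arm holds its last target. There are 200 camera calls.

## Working session

There is one attempt and no reset: what is moved stays moved. The work goes in short steps, Python scripts to look and compute and a shell command to move; the robot and the scene stay as the last step left them, time stands still between calls to the robot, and variables do not carry over. Pictures are saved under pics/ and viewed, about 12 in all and at most 16, crops included, and the job is handed in when it is done.

```bash
mkdir -p pics; ls; python3 - <<'E'
from station import r, eyes
import cv2, numpy as np
for n in("scene","top"):
    p,d=eyes.capture(n); cv2.imwrite(f"pics/{n}0.png",p); np.save(f"{n}0.npy",d)
    c=eyes.calibration(n); print(n,c)
o=r.get_obs(); print(o)
E
```

```text
pics
scene {'mtx': array([[461.38037728,   0.        , 313.84915523],
       [  0.        , 461.38037728, 235.7364439 ],
       [  0.        ,   0.        ,   1.        ]]), 'k1': -0.009954269031229125, 'R': array([[-0.04007837,  0.9991682 , -0.00752587],
       [ 0.78540852,  0.02684626, -0.61839529],
       [-0.61767886, -0.03069516, -0.78583117]]), 't': array([ 0.0403695 , -0.39533683,  1.21904552])}
top {'mtx': array([[525.63977786,   0.        , 322.2759095 ],
       [  0.        , 525.63977786, 245.77945102],
       [  0.        ,   0.        ,   1.        ]]), 'k1': -0.00967235247922068, 'R': array([[-0.02199491, -0.99971328, -0.0094643 ],
       [-0.99165625,  0.02301843, -0.12683862],
       [ 0.1270201 ,  0.00659553, -0.99187821]]), 't': array([0.00929228, 0.56592421, 0.9146028 ])}
{'t': 0.1, 'q': array([-1.44749333,  0.42665138,  0.0738616 ,  1.60655352, -0.03410054,
        1.11082758, -0.06711002]), 'joint_velocities': array([ 0.00055477, -0.00111715,  0.00128323, -0.00280063, -0.00058309,
        0.00111049, -0.00062122]), 'tau': array([ 7.82380812e-03, -9.51539612e+01,  3.77106696e+00, -4.64407897e+01,
        1.96053588e-02,  6.42573679e-03,  6.52922085e-05]), 'tool_pos': array([0.18179461, 0.64966057, 0.23068831]), 'orientation': array([[ 2.69479883e-01,  9.63005990e-01, -2.35817260e-04],
       [ 9.63005299e-01, -2.69479973e-01, -1.15654584e-03],
       [-1.17730860e-03,  8.45725660e-05, -9.99999303e-01]]), 'wrist_force': array([ 0.15902791, -0.39661725, -0.90392471]), 'moment': array([ 0.01630757, -0.02766822,  0.00763924]), 'gripper_width': 0.9983435826561822}
```

View pics/top0.png

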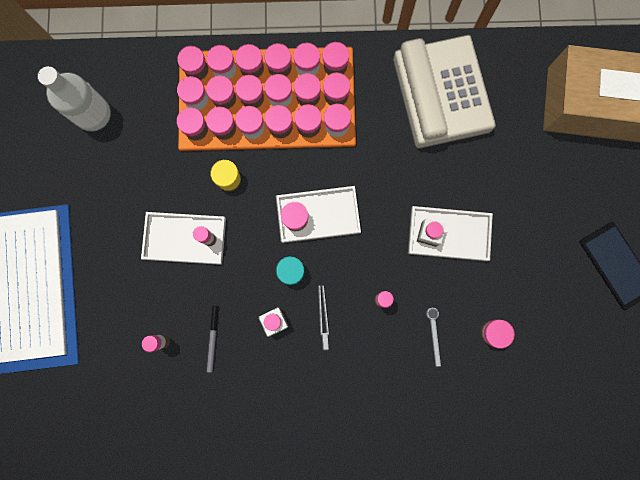

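View pics/scene0.png

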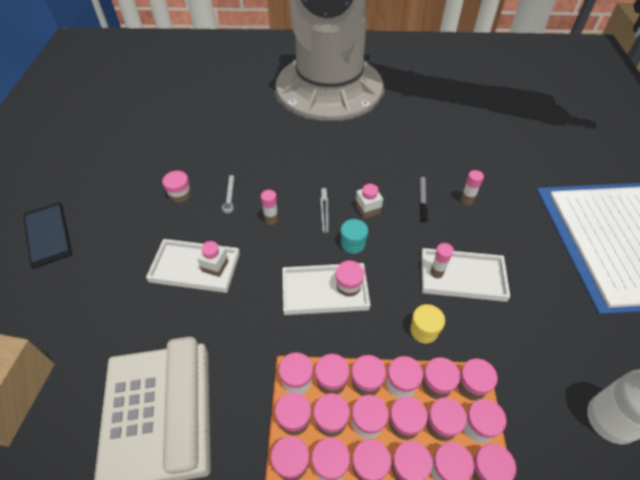

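```bash
cat > h.py <<'E'
import cv2, numpy as np
from station import r, eyes
def world(name, uv, z=None, depth=None):
    c=eyes.calibration(name); K=c["mtx"]; k=c["k1"]
    p=(np.asarray(uv,float)-K[:2,2])/K[0,0]; u=p.copy()
    for _ in range(5): u=p/(1+k*(u**2).sum(1,keepdims=True))
    ray=np.c_[u,np.ones(len(u))]@c["R"]; o=-c["R"].T@c["t"]
    s=((z-o[2])/ray[:,2])[:,None] if depth is None else np.asarray(depth)[:,None]
    return o+s*ray
def pink(p):
    h=cv2.cvtColor(p,cv2.COLOR_BGR2HSV); return cv2.inRange(h,(150,80,90),(178,255,255))
def caps(name,p,d):
    n,l,st,ce=cv2.connectedComponentsWithStats(pink(p))
    for i in range(1,n):
        if st[i,4]<60: continue
        v,u=np.nonzero(l==i); uv=np.c_[u,v]; m=d[v,u]>0
        if not m.any(): continue
        W=world(name,uv[m],depth=d[v,u][m]); h=np.percentile(W[:,2],75)
        if not .15<W[:,0].mean()<.8: continue
        t=W[:,2]>h-.005
        P=world(name,uv[m][t],z=h); (x,y),rad=cv2.minEnclosingCircle(P[:,:2].astype(np.float32))
        print(name,"cap px",ce[i].round(),"top z %.3f mean"%h,P[:,:2].mean(0).round(4),"circ %.4f %.4f r %.4f"%(x,y,rad),t.sum())
def rects(name,p,z,amin,amax):
    m=cv2.inRange(cv2.cvtColor(p,cv2.COLOR_BGR2HSV),(0,0,150),(180,60,255))
    for c in cv2.findContours(m,cv2.RETR_EXTERNAL,cv2.CHAIN_APPROX_NONE)[0]:
        if not amin<cv2.contourArea(c)<amax: continue
        P=world(name,c[:,0],z=z)[:,:2]; (ce,s,a)=cv2.minAreaRect((P*1000).astype(np.float32))
        print(name,"rect px",c[:,0].mean(0).round(),"c",np.round(ce),"size",np.round(s),"ang %.1f"%a)
E
python3 - <<'E'
from h import *
for n in("top","scene"):
    p=cv2.imread(f"pics/{n}0.png"); d=np.load(n+"0.npy")
    caps(n,p,d); rects(n,p,.015,1500,7000)
    if n=="top": rects(n,p,.044,150,1400)
p=cv2.imread("pics/top0.png")[280:380,120:540]
E
```

```text
top cap px [337. 117.] top z 0.059 mean [ 0.7998 -0.0358] circ 0.7999 -0.0363 r 0.0258 561
top cap px [278. 119.] top z 0.059 mean [0.8002 0.0717] circ 0.8001 0.0717 r 0.0253 561
top cap px [308. 118.] top z 0.059 mean [0.8001 0.0179] circ 0.8000 0.0186 r 0.0254 547
top cap px [190. 121.] top z 0.059 mean [0.8001 0.233 ] circ 0.7996 0.2328 r 0.0256 556
top cap px [220. 120.] top z 0.059 mean [0.7999 0.1792] circ 0.8001 0.1785 r 0.0256 556
top cap px [249. 120.] top z 0.059 mean [0.8001 0.1255] circ 0.7998 0.1254 r 0.0254 556
top cap px [294. 215.] top z 0.050 mean [0.6213 0.0458] circ 0.6212 0.0459 r 0.0246 568
top cap px [434. 230.] top z 0.064 mean [ 0.5869 -0.2017] circ 0.5869 -0.2017 r 0.0145 207
top cap px [201. 234.] top z 0.078 mean [0.5869 0.2076] circ 0.5871 0.2074 r 0.0141 191
top cap px [385. 299.] top z 0.075 mean [ 0.4677 -0.1091] circ 0.4677 -0.1090 r 0.0140 204
top cap px [272. 322.] top z 0.061 mean [0.4326 0.0865] circ 0.4326 0.0864 r 0.0146 223
top cap px [499. 333.] top z 0.047 mean [ 0.4033 -0.3094] circ 0.4038 -0.3093 r 0.0252 624
top cap px [151. 343.] top z 0.0
[... 1611 characters left out ...]
58 183
scene cap px [349. 274.] top z 0.049 mean [0.6216 0.046 ] circ 0.6212 0.0446 r 0.0261 544
scene cap px [296. 369.] top z 0.058 mean [ 0.8001 -0.0355] circ 0.7998 -0.0352 r 0.0257 862
scene cap px [368. 372.] top z 0.058 mean [0.8001 0.0718] circ 0.7997 0.0718 r 0.0254 882
scene cap px [443. 375.] top z 0.058 mean [0.8    0.1802] circ 0.8009 0.1798 r 0.0791 2696
scene rect px [329. 290.] c [631.   4.] size [ 97. 150.] ang 5.8
scene rect px [459. 273.] c [592. 256.] size [151.  98.] ang 85.2
scene rect px [195. 265.] c [ 589. -240.] size [152.  97.] ang 83.4
scene rect px [333.  99.] c [74. 12.] size [140. 267.] ang 12.2
scene rect px [199.  15.] c [-359. -444.] size [175. 507.] ang 1.0
```

```bash
cat > go.py <<'E'
# usage: go.py yaw_deg x y z [x y z ...] : shift (cm) and turn (deg) from present pose
import sys, numpy as np
from scipy.spatial.transform import Rotation as Ro
from station import r
o=r.get_obs(); R=o["orientation"]; a=list(map(float,sys.argv[1:])); c,s=np.cos(np.radians(a[0])),np.sin(np.radians(a[0]))
T=np.array([[c,s,0],[s,-c,0],[0,0,-1]])
print("t %.2f"%o["t"],"turn",Ro.from_matrix(R.T@T).as_rotvec(degrees=True).round(1),"w %.2f"%o["gripper_width"])
for p in np.reshape(a[1:],(-1,3)): print(p,"shift",((R.T@(p-o["tool_pos"]))*100).round(2))
E
python3 go.py -4.8 .4008 .2938 .16 .4008 .2938 .041
```

```text
t 0.10 turn [ 0.1  0.1 79.2] w 1.00
[0.4008 0.2938 0.16  ] shift [-28.36  30.68   7.1 ]
[0.4008 0.2938 0.041 ] shift [-28.35  30.68  19.  ]
```

```bash
python3 -m pendant '[-28.36,30.68,7.1,0.1,0.1,79.2,0, -28.36,30.68,7.1,0.1,0.1,79.2,0, -28.36,30.68,7.1,0.1,0.1,79.2,0, -28.36,30.68,7.1,0.1,0.1,79.2,0, -28.36,30.68,7.1,0.1,0.1,79.2,0, -28.36,30.68,7.1,0.1,0.1,79.2,0, -28.36,30.68,7.1,0.1,0.1,79.2,0, -28.36,30.68,7.1,0.1,0.1,79.2,0, -28.36,30.68,7.1,0.1,0.1,79.2,0, -28.36,30.68,7.1,0.1,0.1,79.2,0, -28.36,30.68,7.1,0.1,0.1,79.2,0, -28.36,30.68,7.1,0.1,0.1,79.2,0, -28.36,30.68,7.1,0.1,0.1,79.2,0]'; python3 go.py -4.8 .4008 .2938 .16 .4008 .2938 .041; python3 -c "
from h import *
p,d=eyes.capture('scene'); cv2.imwrite('pics/s1.png',cv2.resize(p[80:330,340:620],None,fx=2,fy=2))"
```

```text
t: 1.72
tool_pos: [0.4008, 0.2939, 0.1601]
orientation: [[0.996, -0.084, 0.0], [-0.084, -0.996, 0.001], [0.0, -0.001, -1.0]]
wrist_force: [-0.3, 0.0, 0.3]
gripper_width: 1.0
t 1.73 turn [-0.1 -0.  -0. ] w 1.00
[0.4008 0.2938 0.16  ] shift [0.01 0.01 0.01]
[0.4008 0.2938 0.041 ] shift [ 0.    0.03 11.91]
```

View pics/s1.png

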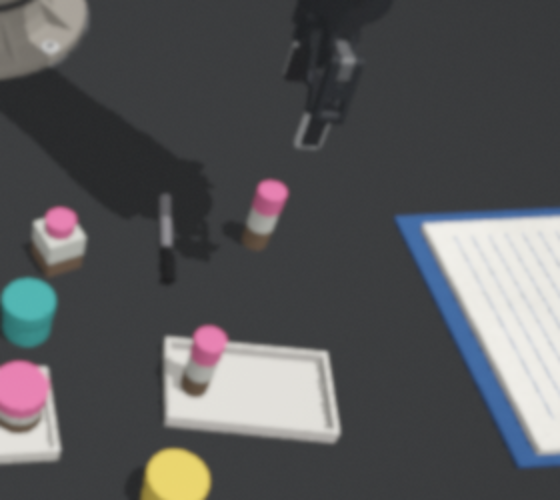

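The picture shows the open gripper (crop ~310,140) above the left vial (cap ~270,188), along the vial's leaning vertical. Descend and grip.

```bash
python3 -m pendant '[0,0,6,0,0,0,0, 0,0,10,0,0,0,0, 0,0,11.9,0,0,0,0, 0,0,11.9,0,0,0,0, 0,0,11.9,0,0,0,1, 0,0,11.9,0,0,0,1, 0,0,11.9,0,0,0,1, 0,0,11.9,0,0,0,1, 0,0,11.9,0,0,0,1, 0,0,11.9,0,0,0,1, 0,0,8,0,0,0,1, 0,0,3,0,0,0,1, 0,0,0,0,0,0,1, 0,0,0,0,0,0,1]'; python3 go.py -4.8 .595 .3028 .16 .595 .3028 .0445
python3 -c "
from h import *
caps('top',*eyes.capture('top'))" | grep -v 0.80
```

```text
t: 3.52
tool_pos: [0.4016, 0.2949, 0.1623]
orientation: [[0.996, -0.084, 0.003], [-0.084, -0.996, 0.005], [0.002, -0.005, -1.0]]
wrist_force: [-0.7, 0.2, -1.2]
gripper_width: 0.308
t 3.52 turn [-0.3 -0.1  0. ] w 0.31
[0.595  0.3028 0.16  ] shift [19.21 -2.41  0.29]
[0.595  0.3028 0.0445] shift [19.18 -2.35 11.84]
top cap px [337. 117.] top z 0.060 mean [ 0.8    -0.0359] circ 0.7999 -0.0357 r 0.0256 559
top cap px [278. 119.] top z 0.060 mean [0.8    0.0715] circ 0.7999 0.0712 r 0.0254 554
top cap px [308. 118.] top z 0.059 mean [0.7999 0.0179] circ 0.7997 0.0182 r 0.0255 553
top cap px [190. 121.] top z 0.059 mean [0.7999 0.233 ] circ 0.7997 0.2328 r 0.0255 553
top cap px [249. 120.] top z 0.059 mean [0.7999 0.1254] circ 0.7996 0.1254 r 0.0256 557
top cap px [294. 216.] top z 0.050 mean [0.6211 0.046 ] circ 0.6211 0.0460 r 0.0246 566
top cap px [434. 230.] top z 0.064 mean [ 0.5868 -0.2017] circ 0.5869 -0.2018 r 0.0145 210
top cap px [201. 234.] top z 0.078 mean [0.5868 0.2076] circ 0.5870 0.2077 r 0.0140 192
top cap px [385. 299.] top z 0.075 mean [ 0.4677 -0.1091] circ 0.4677 -0.1091 r 0.0140 203
top cap px [272. 322.] top z 0.061 mean [0.4327 0.0865] circ 0.4327 0.0864 r 0.0145 219
top cap px [499. 333.] top z 0.047 mean [ 0.4034 -0.3095] circ 0.4038 -0.3094 r 0.0251 627
top cap px [128. 347.] top z 0.194 mean [0.4011 0.2882] circ 0.4011 0.2901 r 0.0131 136
```

```bash
python3 -m pendant '[6,-0.8,0.3,0,0,0,1, 12,-1.6,0.3,0,0,0,1, 17,-2.2,0.3,-0.3,-0.1,0,1, 19.2,-2.4,0.3,-0.3,-0.1,0,1, 19.2,-2.4,0.3,-0.3,-0.1,0,1, 19.2,-2.4,4,-0.3,-0.1,0,1, 19.2,-2.4,8,-0.3,-0.1,0,1, 19.2,-2.4,10.5,-0.3,-0.1,0,1, 19.2,-2.4,11.2,-0.3,-0.1,0,1, 19.2,-2.4,11.6,-0.3,-0.1,0,1, 19.2,-2.4,11.85,-0.3,-0.1,0,1, 19.2,-2.4,11.85,-0.3,-0.1,0,1, 19.2,-2.4,11.85,-0.3,-0.1,0,1]'; python3 go.py -4.8 .595 .3028 .0435;
```

```text
t: 5.2
tool_pos: [0.5946, 0.3032, 0.0448]
orientation: [[0.997, -0.083, -0.0], [-0.083, -0.997, -0.0], [-0.0, 0.0, -1.0]]
wrist_force: [-6.6, -2.1, 16.4]
gripper_width: 0.312
t 5.20 turn [0. 0. 0.] w 0.31
[0.595  0.3028 0.0435] shift [0.04 0.04 0.13]
```

```bash
python3 -m pendant '[0,0,0,0,0,0,0.45, 0,0,0,0,0,0,0.3, 0,0,0,0,0,0,0, 0,0,0,0,0,0,0, 0,0,0,0,0,0,0, 0,0,-4,0,0,0,0, 0,0,-9,0,0,0,0, 0,0,-12,0,0,0,0, 0,0,-12,0,0,0,0]'; python3 go.py -4.8 .4677 -.109 .16 .4677 -.109 .041
python3 -c "
from h import *
caps('top',*eyes.capture('top'));p,d=eyes.capture('scene');caps('scene',p,d);cv2.imwrite('pics/s2.png',p)" | grep -v 0.80|grep -v 0.79
```

```text
t: 6.32
tool_pos: [0.5958, 0.3038, 0.1673]
orientation: [[0.997, -0.083, 0.003], [-0.083, -0.997, 0.002], [0.003, -0.002, -1.0]]
wrist_force: [-0.5, 0.5, -0.6]
gripper_width: 0.998
t 6.33 turn [-0.1 -0.2  0. ] w 1.00
[ 0.4677 -0.109   0.16  ] shift [-9.32 42.2   0.6 ]
[ 0.4677 -0.109   0.041 ] shift [-9.36 42.23 12.5 ]
top cap px [294. 216.] top z 0.050 mean [0.6208 0.0459] circ 0.6211 0.0460 r 0.0246 557
top cap px [147. 232.] top z 0.077 mean [0.5938 0.3027] circ 0.5939 0.3025 r 0.0145 197
top cap px [434. 230.] top z 0.064 mean [ 0.5867 -0.2018] circ 0.5867 -0.2017 r 0.0145 205
top cap px [201. 234.] top z 0.078 mean [0.5872 0.2076] circ 0.5873 0.2075 r 0.0139 190
top cap px [385. 299.] top z 0.075 mean [ 0.4676 -0.1092] circ 0.4677 -0.1091 r 0.0140 204
top cap px [272. 322.] top z 0.061 mean [0.4323 0.0864] circ 0.4324 0.0865 r 0.0146 218
top cap px [499. 333.] top z 0.047 mean [ 0.4033 -0.3096] circ 0.4038 -0.3094 r 0.0251 621
scene cap px [175. 181.] top z 0.046 mean [ 0.4035 -0.309 ] circ 0.4038 -0.3099 r 0.0267 340
scene cap px [370. 190.] top z 0.059 mean [0.4322 0.0868] circ 0.4318 0.0855 r 0.0165 147
scene cap px [268. 198.] top z 0.073 mean [ 0.4673 -0.1093] circ 0.4672 -0.1092 r 0.0155 141
scene cap px [210. 249.] top z 0.063 mean [ 0.5874 -0.2007] circ 0.5871 -0.2013 r 0.0163 185
scene cap px [444. 252.] top z 0.076 mean [0.5873 0.2075] circ 0.5874 0.2082 r 0.0157 185
scene cap px [500. 257.] top z 0.076 mean [0.5937 0.3027] circ 0.5949 0.3027 r 0.0163 193
scene cap px [349. 274.] top z 0.049 mean [0.6219 0.0461] circ 0.6215 0.0457 r 0.0261 551
```

View pics/s2.png

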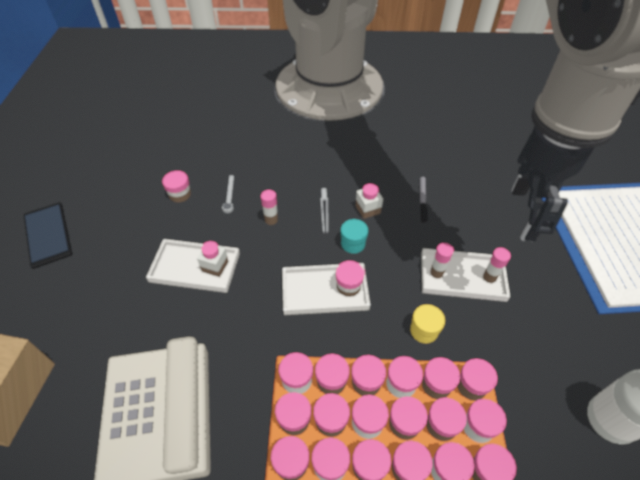

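The first vial stands upright in its tray (500,257) at (0.594, 0.303), with the reference vial (444,252) unmoved. Next is the second vial, at (268,198).

```bash
python3 -m pendant '[-9.3,42.2,0.6,-0.1,-0.2,0,0, -9.3,42.2,0.6,-0.1,-0.2,0,0, -9.3,42.2,0.6,-0.1,-0.2,0,0, -9.3,42.2,0.6,-0.1,-0.2,0,0, -9.3,42.2,0.6,-0.1,-0.2,0,0, -9.3,42.2,0.6,-0.1,-0.2,0,0, -9.3,42.2,0.6,-0.1,-0.2,0,0, -9.3,42.2,0.6,-0.1,-0.2,0,0, -9.3,42.2,0.6,-0.1,-0.2,0,0, -9.3,42.2,0.6,-0.1,-0.2,0,0, -9.3,42.2,0.6,-0.1,-0.2,0,0, -9.3,42.2,0.6,-0.1,-0.2,0,0]'; python3 go.py -4.8 .4677 -.109 .16 .4677 -.109 .041
```

```text
t: 7.92
tool_pos: [0.4668, -0.109, 0.1585]
orientation: [[0.997, -0.082, -0.004], [-0.082, -0.997, -0.002], [-0.004, 0.002, -1.0]]
wrist_force: [0.1, -0.2, 0.5]
gripper_width: 0.999
t 7.92 turn [0.1 0.2 0.1] w 1.00
[ 0.4677 -0.109   0.16  ] shift [ 0.09 -0.   -0.15]
[ 0.4677 -0.109   0.041 ] shift [ 0.14 -0.03 11.75]
```

```bash
python3 -m pendant '[0.1,0,6,0.1,0.2,0,0, 0.1,0,10,0.1,0.2,0,0, 0.1,0,11.75,0.1,0.2,0,0, 0.1,0,11.75,0.1,0.2,0,0, 0.1,0,11.75,0.1,0.2,0,0, 0.1,0,11.75,0.1,0.2,0,1, 0.1,0,11.75,0.1,0.2,0,1, 0.1,0,11.75,0.1,0.2,0,1, 0.1,0,11.75,0.1,0.2,0,1, 0.1,0,11.75,0.1,0.2,0,1, 0.1,0,11.75,0.1,0.2,0,1, 0.1,0,8,0.1,0.2,0,1, 0.1,0,3,0.1,0.2,0,1, 0.1,0,-1,0.1,0.2,0,1, 0.1,0,-1,0.1,0.2,0,1, 0.1,0,-1,0.1,0.2,0,1]'; python3 go.py -4.8 .591 .2555 .17 .591 .2555 .0445
```

```text
t: 9.93
tool_pos: [0.4675, -0.1087, 0.1681]
orientation: [[0.997, -0.082, -0.001], [-0.082, -0.997, 0.0], [-0.001, -0.0, -1.0]]
wrist_force: [0.0, 0.2, -1.2]
gripper_width: 0.307
t 9.93 turn [-0.   0.   0.1] w 0.31
[0.591  0.2555 0.17  ] shift [  9.33 -37.31  -0.19]
[0.591  0.2555 0.0445] shift [  9.34 -37.31  12.36]
```

```bash
python3 -m pendant '[1.5,-6,0,0,0,0,1, 3,-12,0,0,0,0,1, 4.5,-18,0,0,0,0,1, 6,-24,0,0,0,0,1, 7.5,-30,0,0,0,0,1, 9,-35.5,0,0,0,0,1, 9.33,-37.3,0,0,0,0,1, 9.33,-37.3,0,0,0,0,1, 9.33,-37.3,0,0,0,0,1, 9.33,-37.3,0,0,0,0,1]'; python3 go.py -4.8 .591 .2555 .17 .591 .2555 .0445
```

```text
t: 11.18
tool_pos: [0.5909, 0.2537, 0.1682]
orientation: [[0.996, -0.084, -0.001], [-0.084, -0.996, 0.0], [-0.001, 0.0, -1.0]]
wrist_force: [0.5, -0.1, -0.3]
gripper_width: 0.307
t 11.18 turn [0. 0. 0.] w 0.31
[0.591  0.2555 0.17  ] shift [-0.01 -0.18 -0.18]
[0.591  0.2555 0.0445] shift [ 0.   -0.18 12.37]
```

```bash
python3 -m pendant '[0,-0.2,5,0,0,0,1, 0,-0.2,9,0,0,0,1, 0,-0.2,11.2,0,0,0,1, 0,-0.2,11.9,0,0,0,1, 0,-0.2,12.2,0,0,0,1, 0,-0.2,12.35,0,0,0,1, 0,-0.2,12.35,0,0,0,1, 0,-0.2,12.35,0,0,0,1]'; python3 go.py -4.8 .591 .2555 .0445
```

```text
t: 12.18
tool_pos: [0.5913, 0.2559, 0.0453]
orientation: [[0.996, -0.084, -0.0], [-0.084, -0.996, 0.001], [-0.0, -0.001, -1.0]]
wrist_force: [0.1, -0.4, -0.3]
gripper_width: 0.308
t 12.18 turn [-0.  0.  0.] w 0.31
[0.591  0.2555 0.0445] shift [-0.02  0.04  0.08]
```

```bash
python3 -m pendant '[0,0,0.1,0,0,0,1, 0,0,0.15,0,0,0,1, 0,0,0.15,0,0,0,1]'; python3 go.py -4.8 .591 .2555 .0445
```

```text
t: 12.55
tool_pos: [0.5914, 0.2562, 0.0444]
orientation: [[0.996, -0.084, 0.0], [-0.084, -0.996, 0.001], [0.0, -0.001, -1.0]]
wrist_force: [-3.0, -0.6, 10.1]
gripper_width: 0.312
t 12.55 turn [-0.1 -0.   0. ] w 0.31
[0.591  0.2555 0.0445] shift [-0.04  0.07 -0.01]
```

Contact (10 N). Release and rise.

```bash
python3 -m pendant '[0,0,0,0,0,0,0.45, 0,0,0,0,0,0,0.3, 0,0,0,0,0,0,0, 0,0,0,0,0,0,0, 0,0,0,0,0,0,0, 0,0,-4,0,0,0,0, 0,0,-9,0,0,0,0, 0,0,-12,0,0,0,0, 0,0,-12,0,0,0,0]'; python3 go.py 25.2 .4326 .0866 .16 .4326 .0866 .016; python3 go.py -64.8 .4326 .0866 .16
python3 -c "
from h import *
p,d=eyes.capture('scene');caps('scene',p,d);p,d=eyes.capture('top');caps('top',p,d);rects('top',p,.044,150,1400);cv2.imwrite('pics/t3.png',cv2.resize(p[180:380,120:540],None,fx=1.8,fy=1.8))" | grep -v '0\.80'|grep -v 0.79
```

```text
t: 13.68
tool_pos: [0.5926, 0.2565, 0.1669]
orientation: [[0.996, -0.084, 0.003], [-0.084, -0.996, 0.003], [0.003, -0.004, -1.0]]
wrist_force: [0.8, 0.3, 0.2]
gripper_width: 1.001
t 13.68 turn [ -0.2  -0.2 -30. ] w 1.00
[0.4326 0.0866 0.16  ] shift [-14.52  18.27   0.58]
[0.4326 0.0866 0.016 ] shift [-14.57  18.32  14.98]
t 13.68 turn [-0.3 -0.1 60. ] w 1.00
[0.4326 0.0866 0.16  ] shift [-14.52  18.27   0.58]
scene cap px [175. 181.] top z 0.045 mean [ 0.4032 -0.309 ] circ 0.4038 -0.3102 r 0.0268 340
scene cap px [370. 191.] top z 0.060 mean [0.4322 0.0869] circ 0.4323 0.0873 r 0.0161 146
scene cap px [210. 249.] top z 0.063 mean [ 0.5871 -0.201 ] circ 0.5880 -0.2031 r 0.0167 180
scene cap px [444. 252.] top z 0.077 mean [0.587  0.2074] circ 0.5873 0.2078 r 0.0156 182
scene cap px [472. 254.] top z 0.076 mean [0.591  0.2548] circ 0.5911 0.2548 r 0.0155 187
scene cap px [500. 257.] top z 0.076 mean [0.5937 0.3028] circ 0.5942 0.3033 r 0.0157 195
scene cap px [349. 274.] top z 0.049 mean [0.6217 0.046 ] circ 0.6213 0.0447 r 0.0261 545
top cap px [294. 216.] top z 0.050 mean [0.6208 0.0
[... 1641 characters left out ...]
t px [238.  15.] c [1012.  147.] size [ 51. 100.] ang 0.0
top rect px [293.  14.] c [1012.   42.] size [ 50. 100.] ang 0.1
top rect px [617.   9.] c [1006. -575.] size [85. 37.] ang 88.7
top rect px [566.   9.] c [1007. -478.] size [100.  39.] ang 88.7
top rect px [516.  11.] c [1009. -378.] size [42. 93.] ang 0.2
top rect px [468.  11.] c [1010. -291.] size [58. 43.] ang 88.6
top rect px [439.  11.] c [1010. -238.] size [36. 46.] ang 87.1
top rect px [421.  12.] c [1010. -198.] size [36. 47.] ang 88.5
top rect px [396.  12.] c [1011. -154.] size [15. 52.] ang 73.5
top rect px [380.  11.] c [1012. -124.] size [17. 47.] ang 87.9
top rect px [347.  12.] c [1012.  -61.] size [ 50. 101.] ang 0.0
```

View pics/t3.png

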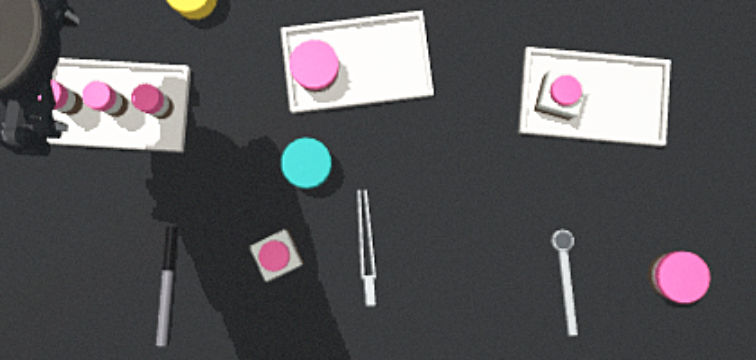

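Both vials stand in the left tray in one row (crop ~45, 98 and the reference at 150). The square bottle is at crop (275,256), yaw 25°, with the turquoise jar (306,162) clear of the jaws.

```bash
python3 -m pendant '[-5,6,0.6,-0.2,-0.2,-10,0, -10,12,0.6,-0.2,-0.2,-20,0, -14.5,18.3,0.6,-0.2,-0.2,-30,0, -14.5,18.3,0.6,-0.2,-0.2,-30,0, -14.5,18.3,0.6,-0.2,-0.2,-30,0, -14.5,18.3,0.6,-0.2,-0.2,-30,0, -14.5,18.3,0.6,-0.2,-0.2,-30,0, -14.5,18.3,0.6,-0.2,-0.2,-30,0]'; python3 go.py 25.2 .4326 .0866 .16 .4326 .0866 .016
```

```text
t: 14.78
tool_pos: [0.4317, 0.0863, 0.1576]
orientation: [[0.904, 0.427, -0.003], [0.427, -0.904, -0.003], [-0.004, 0.002, -1.0]]
wrist_force: [0.1, -0.4, 0.3]
gripper_width: 0.999
t 14.78 turn [0.1 0.2 0.1] w 1.00
[0.4326 0.0866 0.16  ] shift [ 0.1   0.01 -0.24]
[0.4326 0.0866 0.016 ] shift [ 1.600e-01 -1.000e-02  1.416e+01]
```

```bash
python3 -m pendant '[0.1,0,5,0.1,0.2,0,0, 0.1,0,10,0.1,0.2,0,0, 0.1,0,13.2,0.1,0.2,0,0, 0.1,0,14.15,0.1,0.2,0,0, 0.1,0,14.15,0.1,0.2,0,0, 0.1,0,14.15,0.1,0.2,0,1, 0.1,0,14.15,0.1,0.2,0,1, 0.1,0,14.15,0.1,0.2,0,1, 0.1,0,14.15,0.1,0.2,0,1, 0.1,0,14.15,0.1,0.2,0,1, 0.1,0,14.15,0.1,0.2,0,1]'; python3 go.py 25.2 .4326 .0866 .16
```

```text
t: 16.15
tool_pos: [0.4326, 0.0866, 0.017]
orientation: [[0.904, 0.427, 0.0], [0.427, -0.904, 0.001], [0.001, -0.001, -1.0]]
wrist_force: [-4.9, -0.1, 20.3]
gripper_width: 0.433
t 16.15 turn [-0. -0.  0.] w 0.43
[0.4326 0.0866 0.16  ] shift [ 1.00e-02 -1.00e-02 -1.43e+01]
```

```bash
python3 -m pendant '[0,0,-3,0,0,0,1, 0,0,-8,0,0,0,1, 0,0,-13,0,0,0,1, 0,0,-14,0,0,0,1, 0,0,-14,0,0,0,1]'; python3 go.py -6.7 .5826 -.2787 .16 .5826 -.2787 .021
```

```text
t: 16.77
tool_pos: [0.4326, 0.0869, 0.1574]
orientation: [[0.904, 0.427, 0.001], [0.427, -0.904, 0.002], [0.002, -0.001, -1.0]]
wrist_force: [-0.1, -0.7, -1.4]
gripper_width: 0.432
t 16.77 turn [-0.1 -0.1 32. ] w 0.43
[ 0.5826 -0.2787  0.16  ] shift [-2.06 39.47 -0.32]
[ 0.5826 -0.2787  0.021 ] shift [-2.09 39.49 13.58]
```

```bash
python3 -m pendant '[-0.3,6,-0.3,0,0,6,1, -0.6,12,-0.3,0,0,12,1, -0.9,18,-0.3,0,0,18,1, -1.2,24,-0.3,0,0,24,1, -1.6,30,-0.3,0,0,30,1, -2,36,-0.3,0,0,32,1, -2.07,39.5,-0.3,0,0,32,1, -2.07,39.5,-0.3,0,0,32,1, -2.07,39.5,-0.3,0,0,32,1, -2.07,39.5,-0.3,0,0,32,1, -2.07,39.5,-0.3,0,0,32,1]'; python3 go.py -6.7 .5826 -.2787 .16 .5826 -.2787 .021
```

```text
t: 18.15
tool_pos: [0.5827, -0.2781, 0.1597]
orientation: [[0.993, -0.116, 0.001], [-0.116, -0.993, 0.003], [0.001, -0.003, -1.0]]
wrist_force: [-0.6, -0.6, -0.7]
gripper_width: 0.434
t 18.15 turn [-0.2 -0.1  0.1] w 0.43
[ 0.5826 -0.2787  0.16  ] shift [-0.    0.06 -0.03]
[ 0.5826 -0.2787  0.021 ] shift [-0.02  0.1  13.87]
```

```bash
python3 -m pendant '[0,0.1,5,-0.2,0,0,1, 0,0.1,10,-0.2,0,0,1, 0,0.1,12.5,-0.2,0,0,1, 0,0.1,13.3,-0.2,0,0,1, 0,0.1,13.6,-0.2,0,0,1, 0,0.1,13.8,-0.2,0,0,1, 0,0.1,13.9,-0.2,0,0,1, 0,0.1,13.9,-0.2,0,0,1]'; python3 go.py -6.7 .5826 -.2787 .0205
python3 -c "
from h import *
caps('top',*eyes.capture('top'))" | grep -v '0\.80'|grep -v 0.79
```

```text
t: 19.15
tool_pos: [0.583, -0.2787, 0.0211]
orientation: [[0.993, -0.116, 0.002], [-0.116, -0.993, -0.001], [0.002, 0.001, -1.0]]
wrist_force: [1.1, -0.1, -0.2]
gripper_width: 0.435
t 19.15 turn [ 0.  -0.1  0.1] w 0.43
[ 0.5826 -0.2787  0.0205] shift [-0.04  0.    0.06]
top cap px [294. 216.] top z 0.050 mean [0.6211 0.0459] circ 0.6212 0.0459 r 0.0246 566
top cap px [147. 232.] top z 0.078 mean [0.5937 0.3028] circ 0.5936 0.3025 r 0.0144 195
top cap px [434. 230.] top z 0.064 mean [ 0.5869 -0.2016] circ 0.5864 -0.2012 r 0.0148 207
top cap px [175. 233.] top z 0.078 mean [0.5907 0.2549] circ 0.5907 0.2550 r 0.0140 193
top cap px [201. 234.] top z 0.078 mean [0.587  0.2076] circ 0.5869 0.2077 r 0.0141 189
```

```bash
python3 -m pendant '[0,0,0.08,0,0,0,1, 0,0,0.15,0,0,0,1, 0,0,0.15,0,0,0,1]'; python3 go.py -6.7 .5826 -.2787 .0205
```

```text
t: 19.58
tool_pos: [0.5831, -0.2788, 0.0202]
orientation: [[0.993, -0.116, 0.002], [-0.116, -0.993, -0.001], [0.002, 0.0, -1.0]]
wrist_force: [-1.9, 2.8, 9.6]
gripper_width: 0.435
t 19.57 turn [ 0.  -0.1  0.1] w 0.44
[ 0.5826 -0.2787  0.0205] shift [-0.06 -0.01 -0.03]
```

```bash
python3 -m pendant '[0,0,0,0,0,0,0.48, 0,0,0,0,0,0,0.4, 0,0,0,0,0,0,0.4, 0,0,0,0,0,0,0.4, 0,0,-0.3,0,0,0,0.3, 0,0,-4,0,0,0,0.2, 0,0,-9,0,0,0,0, 0,0,-14,0,0,0,0, 0,0,-14,0,0,0,0, 0,0,-14,0,0,0,0]'; python3 go.py 5.7 .4034 -.3093 .16 .4034 -.3093 .016
python3 -c "
from h import *
p,d=eyes.capture('scene');caps('scene',p,d);cv2.imwrite('pics/s4.png',cv2.resize(p[120:330,100:540],None,fx=1.8,fy=1.8));p,d=eyes.capture('top');caps('top',p,d)" | grep -v '0\.80'|grep -v 0.79
```

```text
t: 20.82
tool_pos: [0.5828, -0.2784, 0.1601]
orientation: [[0.993, -0.115, 0.002], [-0.115, -0.993, -0.0], [0.002, 0.0, -1.0]]
wrist_force: [-0.5, 0.2, -0.5]
gripper_width: 1.0
t 20.82 turn [  0.   -0.1 -12.3] w 1.00
[ 0.4034 -0.3093  0.16  ] shift [-17.46   5.14  -0.03]
[ 0.4034 -0.3093  0.016 ] shift [-17.49   5.14  14.37]
scene cap px [176. 181.] top z 0.045 mean [ 0.403  -0.3084] circ 0.4036 -0.3077 r 0.0274 327
scene cap px [168. 246.] top z 0.062 mean [ 0.5843 -0.2761] circ 0.5846 -0.2763 r 0.0164 179
scene cap px [210. 249.] top z 0.062 mean [ 0.587 -0.201] circ 0.5868 -0.2016 r 0.0161 182
scene cap px [444. 252.] top z 0.076 mean [0.5867 0.2075] circ 0.5864 0.2070 r 0.0152 179
scene cap px [472. 254.] top z 0.076 mean [0.5907 0.255 ] circ 0.5905 0.2546 r 0.0152 184
scene cap px [500. 257.] top z 0.076 mean [0.5937 0.3026] circ 0.5937 0.3025 r 0.0158 193
scene cap px [349. 274.] top z 0.049 mean [0.6217 0.0461] circ 0.6213 0.0457 r 0.0259 548
top cap px [294. 216.] top z 0.050 mean [0.6212 0.046 ] circ 0.6209 0.0460 r 0.0247 564
top cap px [147. 232.] top z 0.078 mean [0.5939 0.3028] circ 0.5944 0.3026 r 0.0145 198
top cap px [434. 230.] top z 0.064 mean [ 0.5869 -0.2017] circ 0.5867 -0.2016 r 0.0147 210
top cap px [477. 231.] top z 0.064 mean [ 0.5838 -0.2766] circ 0.5839 -0.2764 r 0.0147 210
top cap px [175. 233.] top z 0.078 mean [0.5907 0.2549] circ 0.5910 0.2548 r 0.0142 192
top cap px [201. 234.] top z 0.078 mean [0.5868 0.2075] circ 0.5874 0.2069 r 0.0144 194
```

View pics/s4.png

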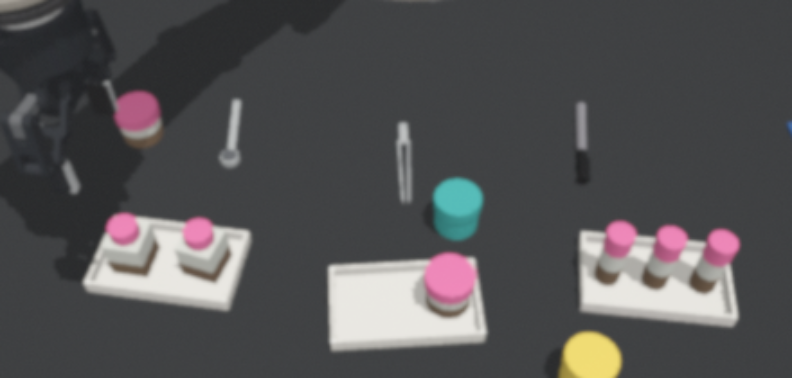

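The placed square bottle (crop 125,240) stands upright beside its unmoved reference (200,245), and the three vials are in a row. Only the jar is left (140,118).

```bash
python3 -m pendant '[-6,1.8,0,0,0,-5,0, -12,3.6,0,0,0,-10,0, -17.4,5.1,0,0,0,-12.3,0, -17.4,5.1,0,0,0,-12.3,0, -17.4,5.1,0,0,0,-12.3,0, -17.4,5.1,0,0,0,-12.3,0, -17.4,5.1,0,0,0,-12.3,0]'; python3 go.py 5.7 .4036 -.3093 .16 .4036 -.3093 .016
```

```text
t: 21.8
tool_pos: [0.4042, -0.3087, 0.1588]
orientation: [[0.995, 0.099, -0.0], [0.099, -0.995, -0.0], [-0.0, 0.0, -1.0]]
wrist_force: [-0.3, 1.1, 0.2]
gripper_width: 0.997
t 21.80 turn [0. 0. 0.] w 1.00
[ 0.4036 -0.3093  0.16  ] shift [-0.07  0.06 -0.12]
[ 0.4036 -0.3093  0.016 ] shift [-0.07  0.05 14.28]
```

```bash
python3 -m pendant '[-0.1,0.1,5,0,0,0,0, -0.1,0.1,10,0,0,0,0, -0.1,0.1,13.2,0,0,0,0, -0.1,0.1,14.2,0,0,0,0, -0.1,0.1,14.2,0,0,0,0, -0.1,0.1,14.2,0,0,0,0, -0.1,0.1,14.2,0,0,0,1, -0.1,0.1,14.2,0,0,0,1, -0.1,0.1,14.2,0,0,0,1, -0.1,0.1,14.2,0,0,0,1, -0.1,0.1,14.2,0,0,0,1, -0.1,0.1,14.2,0,0,0,1]'; python3 go.py 5.7 .4036 -.3093 .16
```

```text
t: 23.3
tool_pos: [0.4037, -0.3099, 0.0177]
orientation: [[0.995, 0.1, 0.001], [0.1, -0.995, -0.0], [0.001, 0.0, -1.0]]
wrist_force: [-2.4, 3.6, 19.1]
gripper_width: 0.566
t 23.30 turn [ 0.  -0.1  0. ] w 0.57
[ 0.4036 -0.3093  0.16  ] shift [ 1.000e-02 -5.000e-02 -1.423e+01]
```

```bash
python3 -m pendant '[0,0,-3,0,0,0,1, 0,0,-8,0,0,0,1, 0,0,-13,0,0,0,1, 0,0,-14.2,0,0,0,1, 0,0,-14.2,0,0,0,1]'; python3 go.py 5.7 .6338 -.0338 .16 .6338 -.0338 .0215
python3 -c "
from h import *
caps('top',*eyes.capture('top'))" | grep -v '0\.80'|grep -v 0.79
```

```text
t: 23.92
tool_pos: [0.4041, -0.3095, 0.16]
orientation: [[0.995, 0.1, 0.003], [0.1, -0.995, -0.0], [0.003, 0.0, -1.0]]
wrist_force: [0.7, -0.1, -0.4]
gripper_width: 0.568
t 23.93 turn [ 0.  -0.2  0.1] w 0.57
[ 0.6338 -0.0338  0.16  ] shift [ 25.62 -25.13   0.07]
[ 0.6338 -0.0338  0.0215] shift [ 25.59 -25.13  13.92]
top cap px [294. 216.] top z 0.050 mean [0.6211 0.046 ] circ 0.6211 0.0460 r 0.0246 569
top cap px [147. 232.] top z 0.078 mean [0.5938 0.3027] circ 0.5937 0.3026 r 0.0143 199
top cap px [434. 230.] top z 0.064 mean [ 0.587  -0.2017] circ 0.5866 -0.2013 r 0.0148 207
top cap px [477. 231.] top z 0.064 mean [ 0.5838 -0.2768] circ 0.5839 -0.2765 r 0.0147 211
top cap px [175. 233.] top z 0.078 mean [0.5907 0.2547] circ 0.5908 0.2546 r 0.0144 196
top cap px [201. 234.] top z 0.078 mean [0.5869 0.2076] circ 0.5871 0.2075 r 0.0141 192
top cap px [523. 337.] top z 0.189 mean [ 0.4036 -0.2994] circ 0.4042 -0.3037 r 0.0238 516
```

```bash
python3 -m pendant '[4,-4,0,0,-0.1,0,1, 8,-8,0,0,-0.1,0,1, 12,-12,0,0,-0.1,0,1, 16,-16,0,0,-0.1,0,1, 20,-20,0,0,-0.1,0,1, 24,-23.5,0,0,-0.1,0,1, 25.6,-25.1,0,0,-0.1,0,1, 25.6,-25.1,0,0,-0.1,0,1, 25.6,-25.1,0,0,-0.1,0,1, 25.6,-25.1,0,0,-0.1,0,1]'; python3 go.py 5.7 .6338 -.0338 .16 .6338 -.0338 .0215
```

```text
t: 25.22
tool_pos: [0.6324, -0.0354, 0.1593]
orientation: [[0.995, 0.098, -0.001], [0.098, -0.995, 0.0], [-0.001, -0.0, -1.0]]
wrist_force: [0.5, -0.2, -0.6]
gripper_width: 0.567
t 25.23 turn [-0.   0.1 -0.1] w 0.57
[ 0.6338 -0.0338  0.16  ] shift [ 0.16 -0.14 -0.07]
[ 0.6338 -0.0338  0.0215] shift [ 0.17 -0.14 13.78]
```

```bash
python3 -m pendant '[0.2,-0.1,5,0,0.1,0,1, 0.2,-0.1,10,0,0.1,0,1, 0.2,-0.1,12.5,0,0.1,0,1, 0.2,-0.1,13.2,0,0.1,0,1, 0.2,-0.1,13.5,0,0.1,0,1, 0.2,-0.1,13.7,0,0.1,0,1, 0.2,-0.1,13.8,0,0.1,0,1, 0.2,-0.1,13.85,0,0.1,0,1, 0.2,-0.1,13.85,0,0.1,0,1]'; python3 go.py 5.7 .6338 -.0338 .0205
```

```text
t: 26.35
tool_pos: [0.6342, -0.0341, 0.0211]
orientation: [[0.995, 0.098, 0.001], [0.098, -0.995, 0.0], [0.001, -0.0, -1.0]]
wrist_force: [0.1, -0.1, -1.1]
gripper_width: 0.569
t 26.35 turn [-0.  -0.1 -0.1] w 0.57
[ 0.6338 -0.0338  0.0205] shift [-0.04 -0.03  0.06]
```

```bash
python3 -m pendant '[0,0,0.07,0,0,0,1, 0,0,0.12,0,0,0,1, 0,0,0.12,0,0,0,1]'; python3 go.py 5.7 .6338 -.0338 .0205
```

```text
t: 26.72
tool_pos: [0.6343, -0.0341, 0.0208]
orientation: [[0.995, 0.098, 0.001], [0.098, -0.995, 0.001], [0.001, -0.001, -1.0]]
wrist_force: [-6.1, 0.7, 17.2]
gripper_width: 0.565
t 26.73 turn [-0.  -0.1 -0.1] w 0.57
[ 0.6338 -0.0338  0.0205] shift [-0.05 -0.03  0.03]
```

Contact at 17 N. Release with a modest opening, then rise.

```bash
python3 -m pendant '[0,0,0,0,0,0,0.35, 0,0,0,0,0,0,0.25, 0,0,0,0,0,0,0.25, 0,0,0,0,0,0,0.25, 0,0,-0.3,0,0,0,0.2, 0,0,-4,0,0,0,0.1, 0,0,-9,0,0,0,0, 0,0,-14,0,0,0,0, 0,0,-18,0,0,0,0, 0,0,-18,0,0,0,0]'
python3 -c "
from h import *
p,d=eyes.capture('scene');caps('scene',p,d);cv2.imwrite('pics/s5.png',p);p,d=eyes.capture('top');caps('top',p,d)" | grep -v '0\.80'|grep -v 0.79
```

```text
t: 27.98
tool_pos: [0.6355, -0.0345, 0.2041]
orientation: [[0.995, 0.098, 0.006], [0.098, -0.995, 0.002], [0.006, -0.001, -1.0]]
wrist_force: [-0.1, 0.5, -1.0]
gripper_width: 1.003
scene cap px [168. 246.] top z 0.063 mean [ 0.5844 -0.2762] circ 0.5849 -0.2775 r 0.0161 179
scene cap px [210. 249.] top z 0.062 mean [ 0.587  -0.2008] circ 0.5879 -0.2023 r 0.0169 187
scene cap px [444. 252.] top z 0.077 mean [0.5872 0.2074] circ 0.5873 0.2081 r 0.0156 184
scene cap px [472. 254.] top z 0.077 mean [0.5906 0.255 ] circ 0.5903 0.2542 r 0.0151 181
scene cap px [500. 257.] top z 0.076 mean [0.5934 0.3028] circ 0.5939 0.3033 r 0.0154 190
scene cap px [349. 274.] top z 0.049 mean [0.6217 0.0461] circ 0.6217 0.0454 r 0.0264 549
scene cap px [302. 279.] top z 0.049 mean [ 0.6351 -0.0344] circ 0.6352 -0.0345 r 0.0263 536
top cap px [147. 232.] top z 0.078 mean [0.5939 0.3027] circ 0.5938 0.3026 r 0.0142 195
top cap px [434. 230.] top z 0.064 mean [ 0.5871 -0.2018] circ 0.5865 -0.2014 r 0.0147 206
top cap px [477. 231.] top z 0.064 mean [ 0.5837 -0.2767] circ 0.5838 -0.2767 r 0.0147 215
top cap px [175. 233.] top z 0.078 mean [0.5906 0.2548] circ 0.5901 0.2545 r 0.0141 191
top cap px [201. 234.] top z 0.078 mean [0.5869 0.2075] circ 0.5868 0.2077 r 0.0141 192
```

View pics/s5.png

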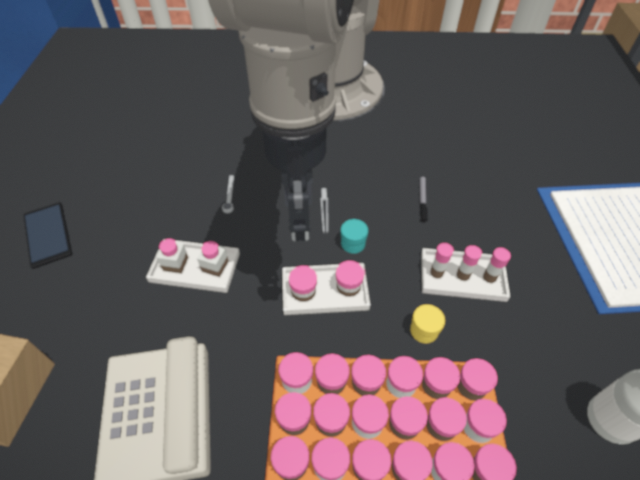

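All four stand in the right trays: jar (302,279), square (168,246), vials (472,254) and (500,257). The references haven't moved and the gripper is clear.

```bash
python3 -c "
from station import job_done
print(job_done())"
```

```text
the job is handed in; nothing more can be done
None
```

All four loose containers are sorted into their matching trays and the job is handed in, at about 28 s of robot time. Both vials, the square bottle and the jar were lowered until the tool felt light contact (10–17 N), then released.

- **Placement:** In the last pictures every placed cap top is at its expected height in the tray, and all four containers look upright. The jar was checked in the scene camera only, because the gripper hid it from the top camera.
- **Reference containers:** The three references read within about 1 mm of where they started. The last reading of the jar reference also came from the scene camera only.
- **Contact:** The highest wrist force in the readings was about 20 N, while gripping the square bottle. The gripper ended open and clear, with its fingertips 0.20 m above the bench.

No check failed or disagreed by more than about 1 mm between the two cameras.

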